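# Knock two cast test tiles out of a turnover mould and pile them

## Robot

A 6-joint arm with a two-finger parallel gripper is mounted at the origin on the work surface. World frame = base frame: x ahead of the robot, y to its left, z up, the work surface at z = 0. Lengths are in m, angles in degrees, forces in N, time in s.
With the tool pointing down it reaches from about 0.325 to 0.85 m from the base axis. Payload 15.5 kg.
Tool frame: the origin (TCP) lies midway between the tips of the shut fingers; the grasp point (between the pads) lies 19 mm behind it; y points along the fingers, x is the direction in which the jaws open and shut, and the axes are right-handed (so a half turn about y gives the same grasp; the last joint's range is limited). The gripper opens to 91 mm and grips with 3 to 60 N. Pads are 32 mm wide; open, the fingers measure 118 mm over their backs; the gripper's body (76 mm by 178 mm) begins 60 mm behind the grasp point.
Start: joints at [68.211, 28.281, 77.091, -0, 74.628, -5.472], TCP at [0.176, 0.6, 0.214] pointing down, gripper open.
Joint ranges: [-166.48, 166.48], [-47.26, 123.95], [12.59, 153.08], [-70.14, 250.14], [6.76, 159.57], [-176.63, 176.63]. Speed limits (degrees/s): [108.29, 108.29, 147.25, 172.46, 172.46, 172.46].

## Interface

Orientations are given as a 3x3 rotation matrix whose columns are the frame's x, y, z axes.
In Python, from bench import ctrl gives the robot as it stands. The module is installed in compiled form; this text tells all that it offers. Calls block until the motion is done:
- ctrl.goto(position, orientation): joint-space move of the TCP to a pose.
- ctrl.move_l(position, vel=0.15, ori=None, contact_N=None): straight line of the TCP; ori=None keeps the orientation; vel is the mean speed in m/s. With contact_N (N) it stops when the force on the tool has changed by that much, and returns True; else False.
- ctrl.movej(angles): joint-space move.
- ctrl.command_gripper(opening): opening from 0.0 (shut) to 1.0 (fully open); the grip force is fixed at half the most; returns when the fingers have stopped.
- ctrl.sleep(seconds).
- ctrl.ik(position, orientation): joint angles nearest the present ones, or None.
- ctrl.read_camera(name): name is "side" or "top"; returns the picture (384x512x3 uint8, blue, green, red); there is no depth.
- ctrl.camera_params(name): a dict with "fx", "fy", "cx", "cy" (pixels), "pose" (4x4, takes a point from camera to world coordinates). Camera axes: x right, y up, looking along -z (the intrinsics and any distortion apply to the point x, -y, -z); pixel columns grow to the right and rows downward; lengths in m; the calibration is good to about 2 mm. A picture is of the moment at which its call begins. camera_params takes no time and is no camera call.
A pose or a line that the arm cannot do raises ctrl.MotionError and nothing moves.
- ctrl.sign_off(): hands the job in, once; it reports no verdict.
Readings, each from a call of its own:
- ctrl.current_t(): time.
- ctrl.current_q(): joint angles.
- ctrl.current_dq(): joint speeds.
- ctrl.current_effort(): joint torques, N m.
- ctrl.current_tool_pos(): TCP position.
- ctrl.current_eef_rot(): TCP orientation.
- ctrl.current_contact_force(): force on the tool from outside, world axes, zero at the start.
- ctrl.current_wrist_torque(): the same for the moment, N m.
- ctrl.current_grip_width(): opening from 0.0 (shut) to 1.0 (fully open).
Only numpy, scipy, OpenCV 4.12 (cv2) and the standard library are available. Lean on these libraries where they do the work, as an engineer would, in place of code of your own. Each camera call takes 0.05 s, during which the arm holds its last target. There are 200 camera calls.

## Task

Turn the hinged mould over on its stand and rap it down on its stops until both cast clay tiles have dropped out into the catch tray. Swing the empty mould back to where it rested, mouth up, and stack one tile squarely on the other, lying flat in the catch tray. Leave the other things on the bench where they are.

Things in the scene. Friction and masses are not known exactly. Their poses are not given: they have to be found in the camera images.
- stand: Fixed turnover stand: aluminium base plate 236 (x) by 400 (y) mm, 8 mm thick. Origin: centre of the plate's underside, on the bench; z up. The mould rests on its -y side, the catch tray is on its +y side. Two stop posts, 10 by 20 mm, 50 mm tall, stand at x = +-84, y = 115 mm inside the tray, for the upturned mould's end walls; two low rests at x = +-84, y = -115 mm.
- hinge (a point): Middle of the mould's hinge axis, which is parallel to the stand's x, 50 mm above the bench over the stand's origin, between two posts at x = +-106 mm, 60 mm tall.
- tray (a point): Centre of the catch tray's floor (rubber mat): stand x 0, y 88, z 12 mm. Inside 196 (x) by 146 (y) mm, rim 6 mm above the floor. The tiles fall here. The upturned mould's mouth is 38 mm over this floor, so the tiles can be taken only once the mould is swung back.
- mould (a joint): Mould angle, rad: 0 = at rest mouth up on the -y side, 1.57 = upright, 3.14 = mouth down on the stops. Swings freely. Sprung lips hold the tiles in, even upside down: setting it down slowly does not free them. Let go just past upright, it falls on the stops; one such blow frees them most times, if not lift it to near upright and let it fall again, once or twice.
- mould_mid (a point): Middle of the mould's mouth face. White plastic block 180 (along the hinge) by 80 by 30 mm, 0.6 kg, from 45 to 125 mm off the hinge axis, mouth face in the plane of the axis, two cavities side by side along the hinge, a black rubber lip at both ends of each.
- handle (a point): Middle of the mould's handle: round steel bar, 12 mm thick, parallel to the hinge (stand x), 175 mm from the axis in the mouth plane: 50 mm above the bench at both ends of the swing, 225 mm when upright. 82 mm of it is free between its arms; the gap from bar to mould is 44 mm. It turns in a grip, so a gripper can keep pointing down while it carries the bar round.
- tile_a: Loose cast clay tile, 66 (x) by 54 (y) by 14 mm (z), about 0.11 kg. Origin at its centre. Starts in the mould cavity at stand x = -40 mm, 85 mm from the hinge axis, its face 10 mm below the mouth. It falls out upside down.
- tile_b: The second tile, equal to the first; starts in the cavity at stand x = +40 mm.
- brush: Bystander: a hand brush, 170 mm long, lying. Origin: on its underside.
- spatula: Bystander: a spatula, 180 mm long, lying. Origin: on its underside.
- weight: Bystander: a steel calibration weight, 38 mm across, 58 mm tall. Origin: middle, on the underside.
- dish: Bystander: a low white dish, 84 mm across, 18 mm tall. Origin: middle, on the underside.
- bottle: Bystander: an amber bottle, 68 mm across, 160 mm tall. Origin: middle, on the underside.
- jar: Bystander: a white jar, 72 mm across, 90 mm tall. Origin: middle, on the underside.
- beaker: Bystander: a glass beaker, 70 mm across, 95 mm tall. Origin: middle, on the underside.
Not all that is in view belongs to the job. Leave any turquoise or yellow look-alike of the tile_b alone.

How it is judged (in metres and radians):
On the way, in this order (a step that is already met when the one before it is completed fails the run):
1. the mould is turned past upright with both tiles still in it (value of joint mould above 1.65 rad and height (world z) of each of tile_a, tile_b above 0.05 m).
2. the mould is mouth down and both tiles have dropped out into the catch tray (value of joint mould above 2.9 rad and height (world z) of each of tile_a, tile_b below 0.04 m and x of tile_a in the frame of stand between -0.1 and 0.1 m and y of tile_a in the frame of stand between 0.015 and 0.163 m and x of tile_b in the frame of stand between -0.1 and 0.1 m and y of tile_b in the frame of stand between 0.015 and 0.163 m), for 0.1 s.
At the end, for the whole second after the job is handed in: The mould is back at rest mouth up (joint under 0.08 rad); the two tiles lie flat (within 0.06 rad) in the catch tray, one on the other, centres within 7 mm and long edges within 0.12 rad of each other, the lower one on the tray floor, at rest (value of joint mould below 0.08 rad and horizontal distance between tile_a and tile_b below 0.007 m and distance between tile_a and tile_b between 0.012 and 0.0175 m and angle between the x axis of tile_a and the x axis of tile_b, either way round below 0.12 rad and angle between the z axis of each of tile_a, tile_b and the z axis of stand, either way round below 0.06 rad and height (world z) of any of tile_a, tile_b below 0.023 m and linear speed of each of tile_a, tile_b below 0.02 m/s and x of tile_a in the frame of stand between -0.1 and 0.1 m and y of tile_a in the frame of stand between 0.015 and 0.163 m and x of tile_b in the frame of stand between -0.1 and 0.1 m and y of tile_b in the frame of stand between 0.015 and 0.163 m); the robot touches nothing.
It fails at once if one of the other things on the bench is moved by more than 30 mm (distance of any of brush, spatula, weight, dish, bottle, jar, beaker from where it was at the start of the episode above 0.03 m).
It also fails if it takes over 72 s, if anything falls off the work surface, if the arm or the gripper's body presses on something with over 40 N, if the wrist force passes 120 N, or if a joint passes its speed limit or range.

## Working session

There is one attempt and no reset: what is moved stays moved. The work goes in short steps, each a Python script; the robot and the scene stay as the last script left them, time stands still between calls to the robot, and variables do not carry over. Pictures are saved under pics/ and viewed, about 8 in all and at most 12, crops included, and the job is handed in when it is done.

```bash
mkdir -p pics; ls; python3 - <<'E'
from bench import ctrl
import cv2,numpy as np
np.set_printoptions(precision=4,suppress=True)
for n in("top","side"):
    im=ctrl.read_camera(n);cv2.imwrite(f"pics/{n}0.png",im)
    print(n,ctrl.camera_params(n))
print(ctrl.current_t(),ctrl.current_eef_rot())
E
```

```text
pics
top {'fx': 495.96477584161244, 'fy': 495.96477584161244, 'cx': 255.86222832666803, 'cy': 194.83217781746308, 'pose': array([[-0.0193,  0.9926, -0.1199,  0.4863],
       [-0.9997, -0.0207, -0.0105,  0.0064],
       [-0.0129,  0.1196,  0.9927,  1.411 ],
       [ 0.    ,  0.    ,  0.    ,  1.    ]])}
side {'fx': 377.6373335805062, 'fy': 377.6373335805062, 'cx': 252.42233494765242, 'cy': 191.33667923540827, 'pose': array([[ 0.8871,  0.2882, -0.3604,  0.2378],
       [-0.4612,  0.5253, -0.7151, -0.7692],
       [-0.0168,  0.8006,  0.599 ,  0.6904],
       [ 0.    ,  0.    ,  0.    ,  1.    ]])}
0.1 [[ 0.281  -0.0004 -0.9597]
 [ 0.9597 -0.001   0.281 ]
 [-0.0011 -1.      0.0001]]
```

View pics/top0.png

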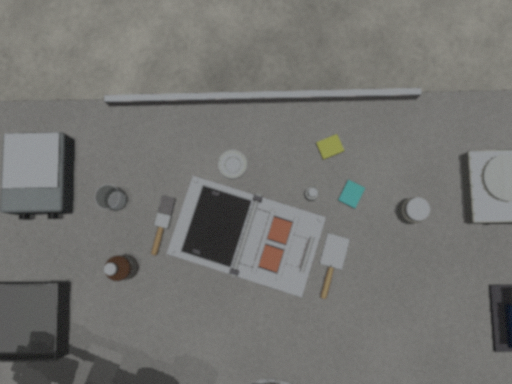

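View pics/side0.png

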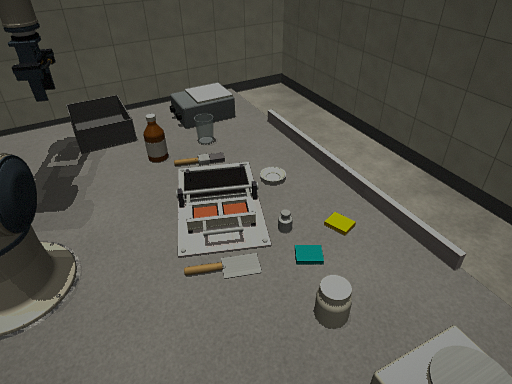

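Candidates for the tiles are orange at top (280,230) and (271,259), in the mould on the right (-y) half of the stand. The look-alikes are turquoise at (351,194) and yellow at (330,147). I choose the orange pair. The handle is near (308,252) and the black tray at (217,226).

```bash
cat > h.py <<'E'
from bench import ctrl
import cv2,numpy as np
np.set_printoptions(precision=4,suppress=True)
P={n:ctrl.camera_params(n) for n in("top","side")}
def ray(n,uv,z):
    p=P[n];M=p["pose"];uv=np.atleast_2d(uv).astype(float)
    d=np.c_[(uv[:,0]-p["cx"])/p["fx"],-(uv[:,1]-p["cy"])/p["fy"],-np.ones(len(uv))]@M[:3,:3].T
    return M[:3,3]+d*((z-M[2,3])/d[:,2])[:,None]
def proj(n,X):
    p=P[n];M=p["pose"];c=(np.atleast_2d(X)-M[:3,3])@M[:3,:3]
    return np.c_[p["cx"]+p["fx"]*c[:,0]/-c[:,2],p["cy"]-p["fy"]*c[:,1]/-c[:,2]]
def orange(im):
    h=cv2.cvtColor(im,cv2.COLOR_BGR2HSV)
    return cv2.inRange(h,(3,120,70),(16,255,255))
def blobs(m,amin=60):
    c,_=cv2.findContours(m,cv2.RETR_EXTERNAL,cv2.CHAIN_APPROX_NONE)
    return [k for k in c if cv2.contourArea(k)>amin]
def cen(k):
    m=cv2.moments(k);return np.array([m["m10"],m["m01"]])/m["m00"]
E
python3 - <<'E'
from h import *
im=cv2.imread("pics/top0.png")
for n in("top","side"):
    i=cv2.imread(f"pics/{n}0.png")
    for k in blobs(orange(i)):
        print(n,cen(k),cv2.contourArea(k),ray(n,cen(k),.04))
# tray mat
g=im.max(2); m=cv2.inRange(g,0,35); m[:, :165]=0;m[310:]=0
for k in blobs(m,500):
    r=cv2.minAreaRect(k);b=ray("top",cv2.boxPoints(r),.012);print("dark",r,b,b.mean(0),np.linalg.norm(np.diff(b,axis=0),axis=1))
# plate
m=cv2.inRange(g,95,255);m=cv2.morphologyEx(m,cv2.MORPH_CLOSE,np.ones((5,5)))
for k in blobs(m,4000):
    r=cv2.minAreaRect(cv2.convexHull(k));b=ray("top",cv2.boxPoints(r),.008);print("plate",r,b,b.mean(0),np.linalg.norm(np.diff(b,axis=0),axis=1))
cv2.imwrite("pics/c1.png",cv2.resize(im[165:305,160:335],None,fx=4,fy=4,interpolation=cv2.INTER_CUBIC))
E
```

```text
top [270.1499 256.5094] 159.0 [[ 0.4807 -0.015   0.04  ]]
top [278.3166 230.1436] 169.5 [[ 0.5525 -0.0391  0.04  ]]
side [204.925 211.28 ] 200.0 [[ 0.4756 -0.0108  0.04  ]]
side [234.6428 207.8645] 195.5 [[ 0.5522 -0.0361  0.04  ]]
side [152.6116 130.871 ] 115.0 [[0.4778 0.5153 0.04  ]]
plate ((255.5, 191.5), (383.0, 511.0), 90.0) [[ 1.2628  0.7806  0.008 ]
 [ 1.2227 -0.7477  0.008 ]
 [ 0.1282 -0.6596  0.008 ]
 [ 0.1506  0.7329  0.008 ]] [0.6911 0.0265 0.008 ] [1.5288 1.098  1.3927]
```

View pics/c1.png

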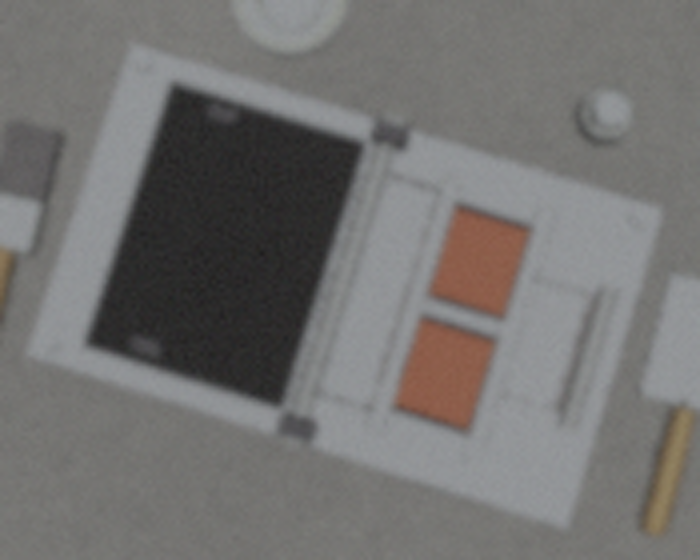

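The crop shows the orange pair in the mould at top px (280,230) and (271,259). The handle bar runs from about (310,238) to (301,270), and the plate corners are clear at about (193,176), (325,216), (302,296) and (167,253).

```bash
python3 - <<'E'
from h import *
im=cv2.imread("pics/top0.png")
f=lambda a:(np.array(a,float)-1.5)/4+[160,165]
C=ray("top",f([[135,45],[660,207],[568,527],[28,355]]),.008)
print(C,C.mean(0),[np.linalg.norm(C[i]-C[i-1]) for i in range(4)])
b=cv2.GaussianBlur(im,(3,3),0)
m=cv2.inRange(b.max(2),0,62);m[:,:170]=0;m[:,260:]=0;m[:180]=0;m[290:]=0
for k in blobs(m,1000):
    r=cv2.minAreaRect(k);B=ray("top",cv2.boxPoints(r),.012);print("mat",B,B.mean(0),np.linalg.norm(np.diff(B,axis=0),axis=1))
h=cv2.cvtColor(b,cv2.COLOR_BGR2HSV);m=cv2.inRange(h,(0,80,60),(18,255,255));m[:,:250]=0
for k in blobs(m,60):
    r=cv2.minAreaRect(k);print(cen(k),ray("top",cen(k),.04),np.linalg.norm(np.diff(ray("top",cv2.boxPoints(r),.04),axis=0),axis=1))
# candidate stand pose & predicted features
o=C.mean(0)[:2]; ey=(C[0]+C[3]-C[1]-C[2])[:2]; ex=(C[0]+C[1]-C[2]-C[3])[:2]
a=np.arctan2(ey[1],ey[0])-np.pi/2; a2=np.arctan2(ex[1],ex[0]); print(o,np.degrees([a,a2]))
E
```

```text
[[ 0.7142  0.1994  0.008 ]
 [ 0.5903 -0.1721  0.008 ]
 [ 0.369  -0.1003  0.008 ]
 [ 0.4949  0.2757  0.008 ]] [0.5421 0.0507 0.008 ] [np.float64(0.23218640756263195), np.float64(0.39159744470310553), np.float64(0.23259473417260224), np.float64(0.39661117485004405)]
mat [[0.5034 0.2307 0.012 ]
 [0.6826 0.172  0.012 ]
 [0.6368 0.0397 0.012 ]
 [0.4591 0.1001 0.012 ]] [0.5705 0.1356 0.012 ] [0.1886 0.14   0.1877]
[270.6761 257.9281] [[ 0.4768 -0.0163  0.04  ]] [0.0604 0.0503 0.0603]
[279.3875 230.0441] [[ 0.5527 -0.0421  0.04  ]] [0.0603 0.0498 0.0602]
[0.5421 0.0507] [-18.4784 -18.5835]
```

```bash
cat >> h.py <<'E'
O=np.array([.542,.0514,0]);A=np.radians(-18.5)
EX=np.array([np.cos(A),np.sin(A),0]);EY=np.array([-np.sin(A),np.cos(A),0]);EZ=np.array([0,0,1.])
S=lambda x,y,z:O+EX*x+EY*y+EZ*z
def pose(th,tilt=0,back=0.,dz=0):
    "TCP pose gripping the handle with mould at th; back = distance withdrawn"
    t=np.radians(tilt);d=-np.cos(t)*EZ+np.sin(t)*EY;jx=np.cos(t)*EY+np.sin(t)*EZ
    h=S(0,-.175*np.cos(th),.05+.175*np.sin(th)+dz)
    return h+(.019-back)*d,np.c_[jx,d,np.cross(jx,d)]
def arc(th0,th1,t0,t1,vel=.12,v=True):
    n=int(np.ceil(abs(th1-th0)/.2))
    for s in np.linspace(0,1,n+1)[1:]:
        p,R=pose(th0+s*(th1-th0),t0+s*(t1-t0));ctrl.move_l(p,vel,R)
        if v:print(round(ctrl.current_t(),2),round(th0+s*(th1-th0),2),ctrl.current_contact_force(),round(ctrl.current_grip_width(),3))
def shot(n,name,box=None,f=1,k=1):
    im=np.mean([ctrl.read_camera(n) for _ in range(k)],0).astype(np.uint8)
    cv2.imwrite(f"pics/{name}_full.png",im)
    c=im if box is None else im[box[1]:box[3],box[0]:box[2]]
    cv2.imwrite(f"pics/{name}.png",cv2.resize(c,None,fx=f,fy=f,interpolation=cv2.INTER_CUBIC));return im
E
python3 - <<'E'
from h import *
print((proj("top",[S(0,-.175,.056),S(.041,-.175,.056),S(-.041,-.175,.056)])-[160,165])*4+1.5)
for th,t in((0,0),(.8,20),(1.57,40),(1.75,40),(2.4,20),(3.14,0)):
    q=ctrl.ik(*pose(th,t));print(th,q)
E
```

```text
[[589.3045 356.2039]
 [606.6509 298.2396]
 [571.8408 414.5599]]
0 [-20.0999  33.9925 105.1102  -0.      40.8973 -91.5999]
0.8 [ -27.1378   23.9242  100.1553   22.7318   61.0528 -110.646 ]
1.57 [ -24.6741   24.6313  100.7026   43.864    67.2546 -118.423 ]
1.75 [ -21.0561   24.9636  100.6868   45.1324   64.9641 -116.3678]
2.4 [  0.6235  28.106   93.3732  23.5084  54.1083 -84.0525]
3.14 [ 14.6108  41.1258  85.0837  -0.      53.7905 -56.8892]
```

```bash
python3 - <<'E'
from h import *
ctrl.goto(*pose(0,0,.25)); ctrl.command_gripper(.55)
ctrl.move_l(pose(0,0,.05)[0],.25)
r=ctrl.move_l(pose(0)[0],.08,contact_N=15)
print(r,ctrl.current_tool_pos(),pose(0)[0],ctrl.current_t())
if not r:
    ctrl.command_gripper(0); print(ctrl.current_t(),ctrl.current_grip_width(),ctrl.current_contact_force())
    arc(0,1.8,0,42)
E
```

```text
False [ 0.4867 -0.1146  0.0313] [ 0.4865 -0.1146  0.031 ] 5.3583
6.0417 0.11888008511173019 [1.5671 3.5883 2.2072]
6.48 0.2 [ 2.5892  1.4268 -5.5859] 0.122
6.93 0.4 [ -5.0693 -12.6129   0.7341] 0.128
7.38 0.6 [-16.2283 -27.7325  15.9949] 0.122
7.83 0.8 [ -9.1877 -19.218   15.4874] 0.122
8.28 1.0 [ -4.752  -13.1283  15.1012] 0.129
8.73 1.2 [-0.498  -8.3356 12.5424] 0.127
9.18 1.4 [ 2.4822 -5.2309  6.4037] 0.123
9.63 1.6 [ 4.8609 -1.9571  3.4079] 0.129
10.08 1.8 [ 5.7347 -1.7923  1.5038] 0.122
```

```bash
python3 - <<'E'
from h import *
ctrl.command_gripper(1.0); print(ctrl.current_t())
ctrl.sleep(.4)
p,R=pose(1.8,42,.10);ctrl.move_l(p,.3);print(ctrl.current_t(),ctrl.current_contact_force())
shot("side","s1",(150,130,300,280),4,3)
E
```

```text
11.3417
12.225 [ 0.1459  0.3651 -0.778 ]
```

View pics/s1.png

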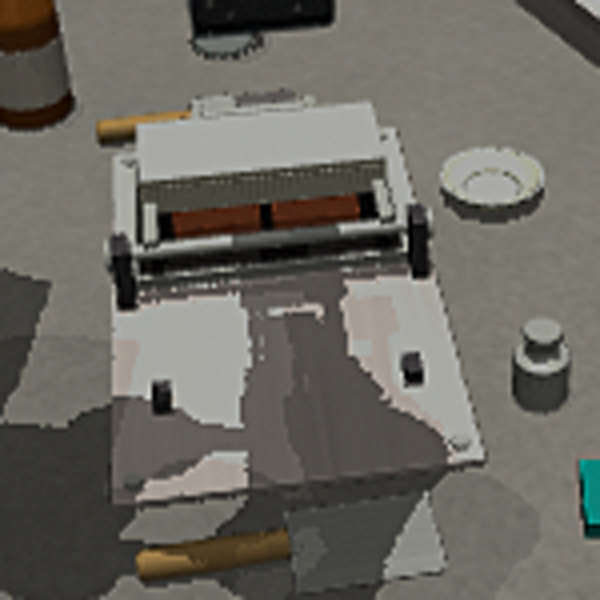

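```bash
python3 - <<'E'
from h import *
im=cv2.imread("pics/s1_full.png")
h=cv2.cvtColor(im,cv2.COLOR_BGR2HSV);m=cv2.inRange(h,(0,90,40),(14,255,255));m[:,:185]=0;m[:,250:]=0;m[:170]=0;m[200:]=0
for k in blobs(m,10):print(cv2.boundingRect(k),cen(k))
print("floor near edge/top",proj("side",[S(-.04,.058,.012),S(-.04,.058,.026),S(.04,.058,.012),S(.04,.058,.026)]))
print("still in mould",proj("side",[S(-.04,.058,.060),S(.04,.058,.060)]))
ctrl.command_gripper(.33)
ctrl.goto(*pose(np.pi,0,.09))
r=ctrl.move_l(pose(np.pi)[0],.1,contact_N=15);print(r,ctrl.current_tool_pos(),pose(np.pi)[0],ctrl.current_t())
if not r:
    ctrl.command_gripper(0);print(ctrl.current_grip_width(),ctrl.current_contact_force())
E
```

```text
(193, 181, 22, 9) [203.7727 184.8285]
(218, 178, 22, 9) [228.1833 182.3917]
floor near edge/top [[204.3022 189.4933]
 [203.8689 185.753 ]
 [230.5563 186.7144]
 [230.3188 182.9838]]
still in mould [[202.7895 176.4353]
 [229.7272 173.6921]]
False [0.598  0.2174 0.0316] [0.5975 0.2174 0.031 ] 15.6
0.124324088784348 [-1.306   1.8282  4.9425]
```

Both tiles are on the tray floor: the orange bands match the floor projection, not the in-mould one. I'm swinging the mould back.

```bash
python3 - <<'E'
from h import *
arc(np.pi,.0,0,0,.11)
ctrl.command_gripper(.55);ctrl.move_l(pose(0,0,.13)[0],.25)
p,R=pose(0,0,.13); 
shot("top","t2",(160,165,335,305),4,4); print(ctrl.current_t())
E
```

```text
16.48 2.95 [ 2.746   6.1795 -1.4548] 0.122
16.94 2.75 [ 2.7042 11.2793  1.3922] 0.123
17.4 2.55 [ 0.9855 18.3477  8.045 ] 0.121
17.86 2.36 [-1.282  23.3262 17.6396] 0.126
18.32 2.16 [-3.0119 20.1975 23.6842] 0.12
18.77 1.96 [-5.0022 13.6014 25.1628] 0.122
19.23 1.77 [-5.9363  5.9311 19.2973] 0.12
19.69 1.57 [-4.3769  1.4856 12.514 ] 0.126
20.15 1.37 [-2.6369 -0.18   -0.3995] 0.123
20.61 1.18 [-1.5835  2.4485 -6.8896] 0.125
21.07 0.98 [-3.813   4.063  -7.9076] 0.122
21.52 0.79 [-4.8489  5.2316 -5.3216] 0.124
21.98 0.59 [-5.4987  5.2379 -4.3123] 0.13
22.44 0.39 [-6.0883  4.1486 -3.9319] 0.122
22.9 0.2 [-8.1504  2.3597 -2.0106] 0.123
23.36 0.0 [-8.7831 -1.8392 -1.9682] 0.125
24.9667
```

View pics/t2.png

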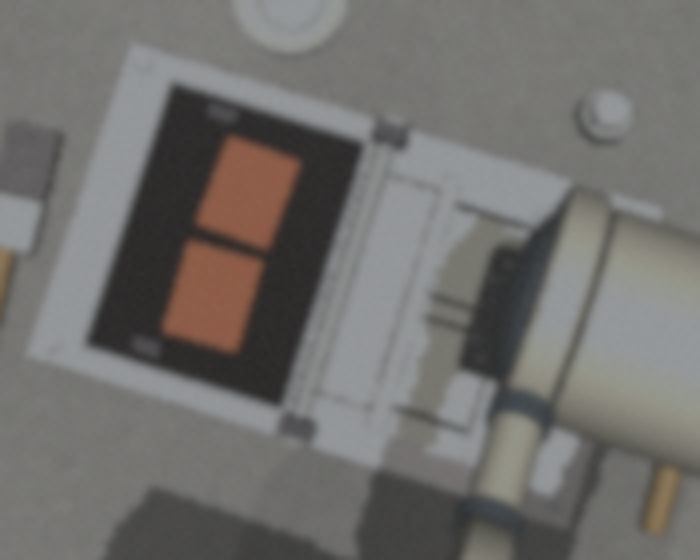

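The two tiles lie flat side by side on the mat, centred near top px (222,213) and (213,239). I'm measuring and stacking.

```bash
cat >> h.py <<'E'
def tiles(im,z=.026):
    h=cv2.cvtColor(cv2.GaussianBlur(im,(3,3),0),cv2.COLOR_BGR2HSV)
    m=cv2.inRange(h,(0,80,60),(18,255,255));m[:,:175]=0;m[:,252:]=0;m[:180]=0;m[285:]=0
    out=[]
    for k in blobs(m,60):
        b=ray("top",cv2.boxPoints(cv2.minAreaRect(k)),z)[:,:2];e=np.diff(b,axis=0)[:2];L=np.linalg.norm(e,axis=1)
        v=e[L.argmax()];v=v if v[0]>0 else -v
        out.append((ray("top",cen(k),z)[0,:2],np.degrees(np.arctan2(v[1],v[0])),L))
    return out
def down(deg):
    "tool down, tile long axis at deg, jaws across it"
    a=np.radians(deg);jx=np.array([-np.sin(a),np.cos(a),0]);return np.c_[jx,-EZ,np.cross(jx,-EZ)]
E
python3 - <<'E'
from h import *
T=tiles(cv2.imread("pics/t2_full.png"))
for c,a,L in T:print(c,a,L,(c-O[:2])@EX[:2],(c-O[:2])@EY[:2])
for c,a,L in T:
  for z in(.014,.1):print(ctrl.ik(np.r_[c,z],down(a)))
E
```

```text
[0.5684 0.1309] -18.9454156272896 [0.1482 0.0607] -0.0001910329183226027 0.0837882247327177
[  7.1059  39.6778  93.5733   0.      46.7489 -63.9487]
[  7.1059  32.5165  90.2494   0.      57.234  -63.9487]
```

```bash
sed -i 's/(0,80,60),(18,255,255));m\[:,:175\]/(0,120,70),(18,255,255));m[:,:175]/' h.py; python3 - <<'E'
from h import *
T=tiles(cv2.imread("pics/t2_full.png"))
for c,a,L in T:print(c,a,L,(c-O[:2])@EX[:2],(c-O[:2])@EY[:2])
E
```

```text
[0.5331 0.143 ] -17.22097560208488 [0.06   0.0481] -0.03754213043872016 0.08404719642334174
[0.6046 0.118 ] -18.977695453317157 [0.0603 0.0473] 0.03826837736856613 0.08305585498352797
```

```bash
python3 - <<'E'
from h import *
(a,aa,_),(b,ab,_)=tiles(cv2.imread("pics/t2_full.png"))
ctrl.goto(np.r_[b,.12],down(ab));ctrl.command_gripper(.8)
ctrl.move_l(np.r_[b,.03],.2)
r=ctrl.move_l(np.r_[b,.0145],.05,contact_N=12);print("touch",r,ctrl.current_tool_pos())
z0=ctrl.current_tool_pos()[2]
ctrl.command_gripper(0);print("width mm",91*ctrl.current_grip_width(),ctrl.current_contact_force())
ctrl.move_l(np.r_[b,.08],.15);print("width mm",91*ctrl.current_grip_width(),ctrl.current_t())
shot("top","t3",(160,165,335,305),3,2);shot("side","s3",(180,120,280,210),6,2)
E
```

```text
touch False [0.6045 0.118  0.0144]
width mm 53.674802186115336 [-0.4435 -0.1048  3.4318]
width mm 53.80561900856822 28.6083
```

View pics/s3.png

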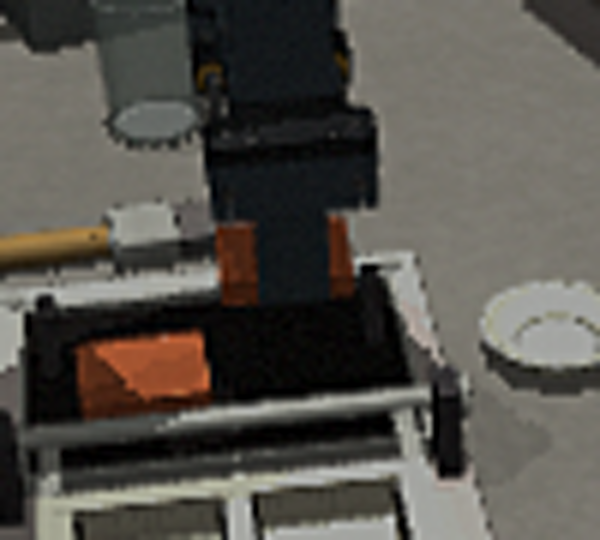

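The tile is held level, with its lower edge at crop (222,305)-(355,297). The other tile lies flat at (145,370). Placing now.

```bash
python3 - <<'E'
from h import *
(a,aa,_),(b,ab,_)=tiles(cv2.imread("pics/t2_full.png"))
R=down(aa)
ctrl.move_l(np.r_[a,.08],.15,R);ctrl.move_l(np.r_[a,.036],.15)
r=ctrl.move_l(np.r_[a,.0275],.03,contact_N=5);z=ctrl.current_tool_pos();print(r,z,ctrl.current_contact_force())
ctrl.command_gripper(.8);ctrl.sleep(.2)
ctrl.move_l(np.r_[a,.12],.2);ctrl.move_l(S(0,-.12,.30),.3)
print(ctrl.current_t())
im=shot("top","t4",(160,165,335,305),4,4);shot("side","s4",(180,140,280,230),6,4)
print(tiles(im,.040))
E
```

```text
True [0.5338 0.1431 0.0282] [0.4728 0.6399 1.8863]
32.6083
[(array([0.5342, 0.1421]), np.float64(-18.965637135953617), array([0.0625, 0.0492]))]
```

View pics/s4.png

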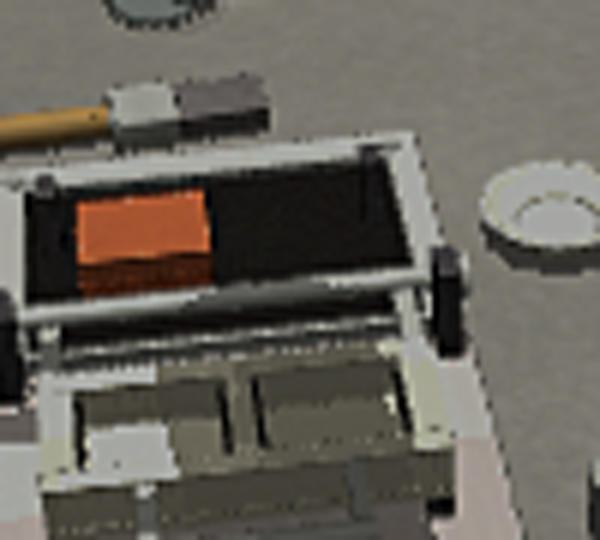

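View pics/t4.png

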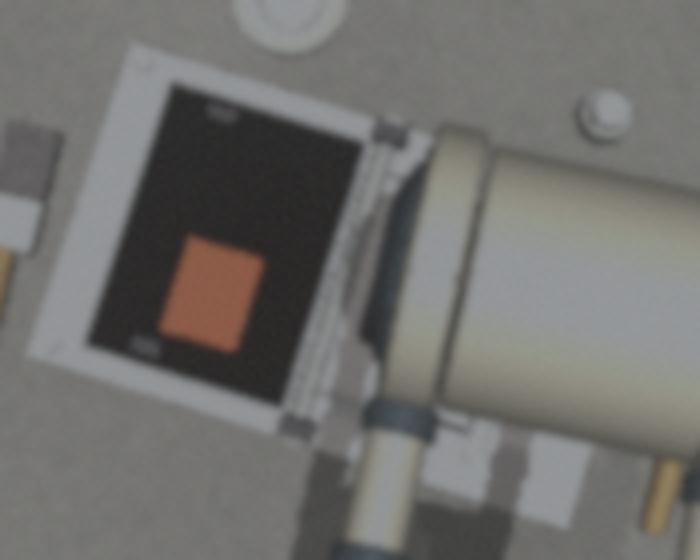

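```bash
python3 - <<'E'
from h import *
ctrl.sleep(.3);print(ctrl.current_t(),ctrl.current_contact_force());ctrl.sign_off()
E
```

```text
33.3083 [-0.1327  0.6664 -0.2303]
the job is handed in; nothing more can be done
```

I turned the mould over by its handle and let it fall just past upright. That one blow dropped both orange tiles into the catch tray. I swung the empty mould back to rest, mouth up, and stacked the tile from the +x side on the other. I handed the job in at 33.3 s with the arm clear.

- **Stack:** after placing, the top tile sat within about 1.5 mm and 2° of where the lower tile had been measured. The side view shows one flush, flat stack.
- **Mould and bench:** the mould is down and empty, the brush, dish and weight show no visible shift, and the tool force is near zero. I checked the mould by eye and from the swing, with no angle reading. I did not re-check the spatula, bottle, jar or beaker; the arm made no contact near them.
- **Disagreements:** none of these checks failed. The highest force I logged was about 36 N on the wrist during the swing, against the 120 N limit. The tile outlines measured about 5 mm too small in the pictures because of the colour mask, which hardly affects their centres.

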